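# Fit the right deep socket on the clamp nut

## Task

The strap clamp on the linear stage is to be tightened next: find the deep socket in the holder that properly fits the hex nut on that clamp, which is the smallest one that goes all the way down over the nut onto the washer (a bigger one also drops over it, but loosely, and is wrong). Finish while holding that socket in the gripper, upright and fully seated on the nut, ready for the ratchet. A socket that does not fit goes back over its own post in the holder, and the other things lying on the plate stay where they are.

Things in the scene. Friction and masses are not known exactly. Their poses are not given: they have to be found in the camera images.
- clamp: fixed strap clamp holding a linear stage. Origin: on the plate surface on the axis of the clamp's stud, z up. Dark steel strap 40 x 123 mm along y, top 30 mm up, with a 4 mm washer and the nut on it; the stage (200 mm along x, at most 57 mm high) lies at y = +45 to +140 mm. A seated socket's mouth is 34 mm above the origin.
- nut_a: one of three fixed hex nuts (13, 17, 22 mm across flats, 12, 15, 19 mm high, which is which is not told), tight on its stud. One, differing by run, is at the clamp; the others are spares in the grey kit stand between clamp and holder. Origin: stud axis at the top of its 34 mm washer, z up. The coned stud (8 to 12 mm) ends 28 mm above. Two flats face +x and -x; the hex repeats every 60 degrees.
- nut_b: one of three fixed hex nuts (13, 17, 22 mm across flats, 12, 15, 19 mm high, which is which is not told), tight on its stud. One, differing by run, is at the clamp; the others are spares in the grey kit stand between clamp and holder. Origin: stud axis at the top of its 34 mm washer, z up. The coned stud (8 to 12 mm) ends 28 mm above. Two flats face +x and -x; the hex repeats every 60 degrees.
- nut_c: one of three fixed hex nuts (13, 17, 22 mm across flats, 12, 15, 19 mm high, which is which is not told), tight on its stud. One, differing by run, is at the clamp; the others are spares in the grey kit stand between clamp and holder. Origin: stud axis at the top of its 34 mm washer, z up. The coned stud (8 to 12 mm) ends 28 mm above. Two flats face +x and -x; the hex repeats every 60 degrees.
- holder: fixed aluminium socket holder, plate 70 x 190 x 10 mm with three black posts in a row along its y, 60 mm apart, small to large towards +y. Origin: centre of its underside on the granite plate, z up.
- socket_small: steel deep socket, the smallest of three, standing mouth down over its post: 77 mm tall, 22 mm outside where gripped (upper 46 mm) (nose 20 mm), 0.13 kg. Hex bore 14.2 mm across flats (for the 13 mm nut), 45 mm deep, open below. Flat top with a 9.5 mm square drive hole, sides along the socket's x and y. Origin: centre of the mouth (bottom), z up. Two bore flats face +x and -x; the hex repeats every 60 degrees.
- socket_medium: steel deep socket, the middle one, standing mouth down over its post: 77 mm tall, 25 mm outside where gripped (upper 46 mm), 0.17 kg. Hex bore 18.4 mm across flats (for the 17 mm nut), 45 mm deep, open below. Flat top with a 9.5 mm square drive hole, sides along the socket's x and y. Origin: centre of the mouth (bottom), z up. Two bore flats face +x and -x; the hex repeats every 60 degrees.
- socket_large: steel deep socket, the largest, standing mouth down over its post: 77 mm tall, 31 mm outside where gripped (upper 46 mm), 0.26 kg. Hex bore 23.6 mm across flats (for the 22 mm nut), 45 mm deep, open below. Flat top with a 9.5 mm square drive hole, sides along the socket's x and y. Origin: centre of the mouth (bottom), z up. Two bore flats face +x and -x; the hex repeats every 60 degrees.
- post_small (a point): foot of the small socket's post (11 mm thick, coned top 28 mm above this point), on top of the holder plate: where that socket's origin stands; axes as the holder's
- post_medium (a point): the same for the medium socket (post 14 mm thick)
- post_large (a point): the same for the large socket (post 19 mm thick)
- ratchet: loose ratchet handle, 210 mm long, up to 36 mm high, lying between robot and kit stand; leave alone. Origin: underside, z up
- hex_key: loose L-shaped hex key, 90 mm, 6 mm high, lying on the robot's side of the holder; leave alone. Origin: underside, z up
- step_block: loose stepped packing block, 60 x 28 x 40 mm, on the robot's side of the clamp strap; leave alone. Origin: underside, z up
- try_square: loose small engineer's square, 100 x 70 x 16 mm, beyond the strap; leave alone. Origin: underside, z up
- oil_bottle: white oil bottle, 54 mm wide, 165 mm tall, standing right of the kit stand; leave alone. Origin: underside, z up
Not all that is in view belongs to the job. Leave any blue look-alike of the holder alone.

How it is judged:
By the outcome, as a careful person would: the job done as asked, in the order asked, and still so for the second after the job is handed in, while the arm keeps its last pose, push and grip.
It also fails if it takes over 72 s, if anything falls off the work surface, if the arm or the gripper's body presses on something with over 40 N, if the wrist force passes 120 N, or if a joint passes its speed limit or range.

## Robot

A 7-joint arm with a two-finger parallel gripper is mounted at the origin on the work surface. World frame = base frame: x ahead of the robot, y to its left, z up, the work surface at z = 0. Lengths are in m, angles in degrees, forces in N, time in s.
With the tool pointing down it reaches from about 0.35 to 0.9 m from the base axis. Payload 19.9 kg.
Tool frame: the origin (TCP) lies at the very end of the fingers, on their centre line; the grasp point (between the pads) lies 19 mm behind it; z points along the fingers, y is the direction in which the jaws open and shut (so a half turn about z gives the same grasp; the last joint's range is limited). The gripper opens to 85 mm and grips with 20 to 120 N. Pads are 22 mm wide; open, the fingers measure 114 mm over their backs; the gripper's body (76 mm by 85 mm) begins 54 mm behind the grasp point. The pads swing forward as they close: fully open they stand 13 mm farther back than shut.
Start: joints at [-68.44, 23.915, -0.59, 92.452, 0.269, 63.638, -3.037], TCP at [0.254, 0.571, 0.231] pointing down, gripper open.
Joint ranges: [-161.28, 161.28], [-22.2, 115.67], [-73.04, 71.86], [3.21, 147.25], [-68.34, 248.33], [10.77, 114.83], [-161.83, 161.83]. Speed limits (degrees/s): [108.29, 108.29, 136.94, 136.94, 172.46, 172.46, 172.46].

## Interface

Orientations are given as a 3x3 rotation matrix whose columns are the frame's x, y, z axes.
In Python, from bench import ctrl gives the robot as it stands.
- The arm moves only by the shell command python3 -m jog 'ROWS' [FORCE]. ROWS is JSON, a list of rows, each a list of 7 numbers: the opening, from -1 (shut) to 1 (fully open), so that 0 is half open, then the shift along the world's x, y, z scaled (see below), then the turn, a rotation vector about the world's x, y, z scaled (see below). In form: [[fingers, x, y, z, wx, wy, wz], ...]. A call has 1 to 20 rows; each row is the pose to reach, as a shift and turn from the pose commanded when the call began, turning the shorter way round; what a row does not reach only later rows make up. The controller multiplies each number of a shift by 100 mm and each number of a turn by pi rad. A row lasts 1/10 s, in which the tool goes at most 50 mm and 8.59 degrees, less where a joint would pass 70% of its speed; a pose out of reach is approached as far as the arm can. A call with a number of a shift or a turn outside -1 to 1 is refused whole. A call with a gripper value outside its range is refused whole. The fingers move at their own pace and stop on an object; FORCE is the grip in N (left out, the last holds). Time passes only in rows, so rows that repeat a pose let the fingers close. It gives the time, the measured TCP pose, the force and the opening at its end, in the units of the state.
- ctrl.sense(): the state, without advancing time (a new reading comes with each control period).
- ctrl.camera(name): name is "scene" or "top"; returns a dict with "image" (480x640x3 uint8, blue, green, red), "fx", "fy", "cx", "cy" (pixels), "xyz" and "rotation" of the camera in the world. Camera axes: x right, y down, z forward; pixel columns grow to the right and rows downward; lengths in m; the calibration is good to about 2 mm. A picture is of the moment at which its call begins. There is no depth.
- ctrl.finish_job(): hands the job in, once; it reports no verdict.
Trained networks look in a picture, given as the dict that the camera call returned (one of the last four; its "shot" number tells which), for a name from the list of things; names that differ only in an ending like _2 or _b are one class to them, and where a whole thing is asked for, a point or a joint stands for the part that bears it (a point fixed in the world has none). Each returns a list of dicts, best first, with "score" (0 to 1); they miss things now and then, are a little off and sometimes report something else, mostly with a low value. They report only what shows in the picture. A call takes as long as a camera call. They do not tell look-alikes from the thing itself.
- ctrl.boxes_of(picture, label): "bbox" ([left, top, width, height] in pixels, round what is visible of it).
- ctrl.masks_of(picture, label): "mask" (480x640 bool, what is visible of it) and "bbox" ([left, top, width, height] in pixels, round what is visible of it).
The state is a dict: "time_s": time; "q": joint angles; "qvel": joint speeds; "joint_efforts": joint torques, N m; "tool_pos": TCP position; "tcp_rot": TCP orientation; "wrist_force": force on the tool from outside, world axes, zero at the start; "torque": the same for the moment, N m; "grip_width": finger opening in m.
Only numpy, scipy, OpenCV 4.12 (cv2) and the standard library are available. Lean on these libraries where they do the work, as an engineer would, in place of code of your own. Each camera call takes 0.05 s, during which the arm holds its last target.

## Working session

There is one attempt and no reset: what is moved stays moved. The work goes in short steps, Python scripts to look and compute and a shell command to move; the robot and the scene stay as the last step left them, time stands still between calls to the robot, and variables do not carry over. Pictures are saved under pics/ and viewed, and the job is handed in when it is done.

```bash
ls; mkdir -p pics; python3 - <<'E'
from bench import ctrl
import cv2,numpy as np
s=ctrl.sense();print({k:np.round(v,3).tolist() for k,v in s.items()})
for n in("scene","top"):
    p=ctrl.camera(n);cv2.imwrite(f"pics/{n}0.png",p["image"])
    print(n,p["fx"],p["fy"],p["cx"],p["cy"],p["xyz"],np.round(p["rotation"],4).tolist())
    for l in["holder","clamp","socket_small","socket_medium","socket_large","nut_a"]:
        print(l,[(np.round(b["bbox"],1).tolist(),round(float(b["score"]),2)) for b in ctrl.boxes_of(p,l)[:5]])
E
```

```text
pics
{'time_s': 0.0, 'q': [-68.441, 23.948, -0.591, 92.487, 0.269, 63.638, -3.036], 'qvel': [0.033, -0.082, 0.026, -0.026, 0.037, 0.039, 0.006], 'joint_efforts': [-0.0, -86.441, 0.679, -43.492, 0.019, 0.007, -0.0], 'tool_pos': [0.253, 0.571, 0.231], 'tcp_rot': [[-0.914, 0.406, -0.0], [0.406, 0.914, -0.001], [-0.0, -0.001, -1.0]], 'wrist_force': [0.025, 0.163, -0.576], 'torque': [-0.0, -0.045, 0.002], 'grip_width': 0.085}
scene 447.3822592424169 447.3822592424169 325.9625032197215 237.9540698244528 [ 0.83226918 -0.5087138   0.64287571] [[0.7859, 0.4413, -0.4331], [0.6181, -0.5444, 0.567], [0.0145, -0.7133, -0.7007]]
holder [([220.8, 315.8, 108.6, 108.4], 0.94), ([105.8, 235.6, 107.9, 70.9], 0.85)]
clamp [([220.4, 318.1, 109.2, 105.8], 0.72), ([379.0, 125.7, 90.7, 65.9], 0.6)]
socket_small [([242.4, 355.2, 21.0, 38.7], 0.82)]
socket_medium [([267.0, 322.8, 19.6, 43.4], 0.62), ([367.7, 159.2, 25.9, 22.7], 0.38)]
socket_large [([291.2, 295.5, 15.2, 43.9], 0.61)]
nut_a [([415.9, 273.0, 17.4, 20.2], 0.74), ([392.4, 296.5, 24.9, 17.9], 0.69)]
top 554.909505276196 554.909505276196 323.332078648218 247.40887842631133 [ 0.42681972 -0.05039734  1.05535904] [[-0.0117, -0.9988, 0.0482], [-0.9999, 0.0113, -0.0102], [0.0097, -0.0483, -0.9988]]
holder [([370.4, 343.7, 112.3, 51.0], 0.72), ([375.5, 185.4, 104.4, 44.6], 0.65)]
clamp [([36.8, 212.5, 127.1, 114.3], 0.75)]
socket_small [([452.6, 192.9, 22.5, 14.8], 0.49)]
socket_medium [([421.5, 197.4, 22.7, 18.0], 0.63)]
socket_large [([388.5, 197.5, 22.8, 23.2], 0.61)]
nut_a [([281.1, 137.5, 15.8, 15.4], 0.64), ([112.3, 242.9, 22.5, 17.7], 0.6), ([311.9, 140.4, 18.6, 19.5], 0.59), ([452.2, 195.3, 21.8, 12.2], 0.2)]
```

View pics/scene0.png

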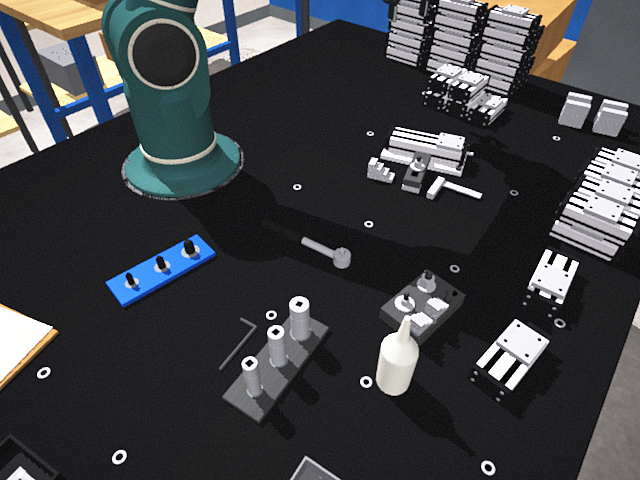

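View pics/top0.png

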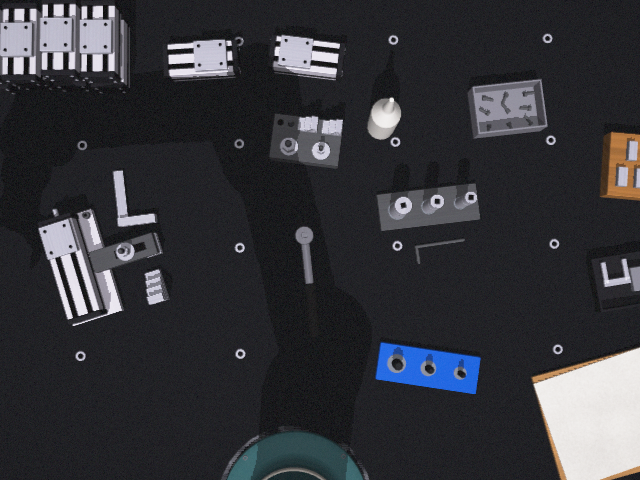

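```bash
cat > h.py <<'E'
from bench import ctrl
import cv2,numpy as np
def ray(p,u,v,z):
    d=np.array(p["rotation"])@np.array([(u-p["cx"])/p["fx"],(v-p["cy"])/p["fy"],1.]);o=np.array(p["xyz"])
    return o+d*(z-o[2])/d[2]
def proj(p,X):
    c=np.array(p["rotation"]).T@(np.array(X)-np.array(p["xyz"]))
    return np.array([p["fx"]*c[0]/c[2]+p["cx"],p["fy"]*c[1]/c[2]+p["cy"]])
def crop(p,u,v,r,n):
    i=p["image"];pad=cv2.copyMakeBorder(i,r,r,r,r,cv2.BORDER_REPLICATE)
    return cv2.resize(pad[int(v):int(v)+2*r,int(u):int(u)+2*r],(n,n),interpolation=cv2.INTER_CUBIC)
E
python3 - <<'E'
from h import *
t=ctrl.camera("top");s=ctrl.camera("scene")
a=np.hstack([crop(t,124,251,20,260),crop(t,289,146,20,260),crop(t,321,150,20,260)])
b=np.hstack([crop(s,418,165,20,260),crop(s,405,303,20,260),crop(s,427,283,20,260)])
cv2.imwrite("pics/nuts.png",np.clip(np.vstack([a,b])*1.3,0,255).astype(np.uint8))
a=np.hstack([crop(t,428,207,60,390),crop(t,100,265,70,390)])
cv2.imwrite("pics/hold.png",np.clip(a*1.5,0,255).astype(np.uint8))
E
```

```text
(no output)
```

View pics/nuts.png

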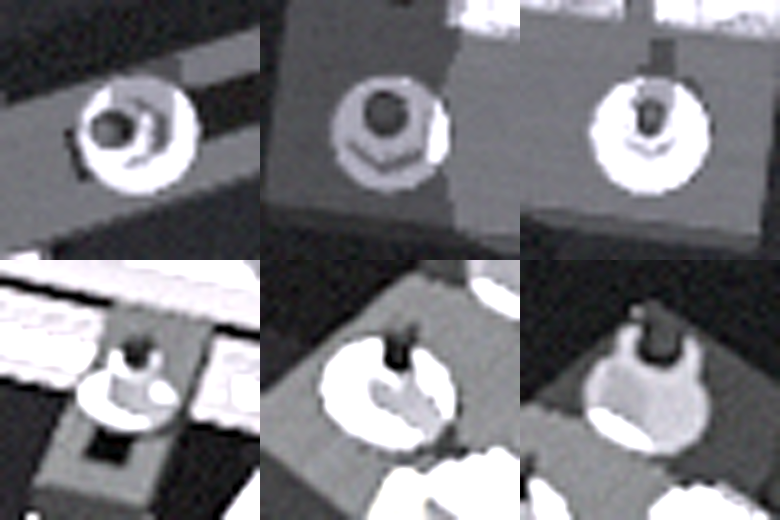

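View pics/hold.png

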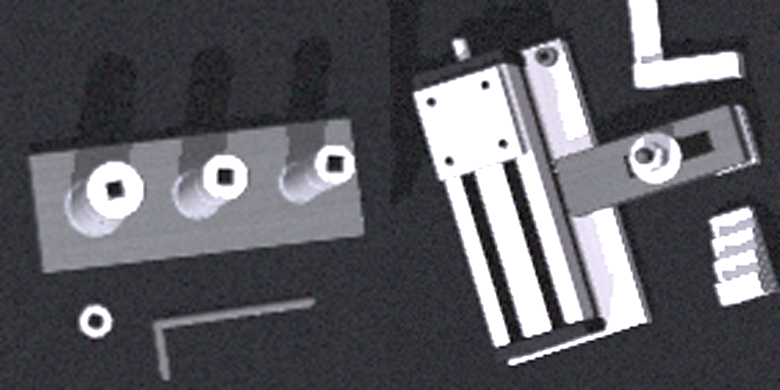

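```bash
python3 - <<'E'
from h import *
t=ctrl.camera("top");s=ctrl.camera("scene")
P={"t":t,"s":s}
a=np.hstack([crop(t,124,251,14,260),crop(t,289,146,14,260),crop(t,321,150,14,260)])
b=np.hstack([crop(s,418,165,14,260),crop(s,405,303,18,260),crop(s,427,283,18,260)])
g=np.vstack([a,b]);g=(255*(np.clip(g,0,255)/255.)**2).astype(np.uint8)
cv2.imwrite("pics/nuts2.png",g)
print(s["image"][150:182,418,0]);print(s["image"][160:175,405:432,0])
E
```

```text
[202 153  93 115 116 117  95  59  38  23  11  74 173 180 153 161 154 158
 143 255 255 102  27  78  99 102 118 121 116 124 119 126]
[[255 255 255 255 255 255 255 110 100 157 255 248  43  11  21  74 192 178
  106 114 113 116 123  90  49 161 208]
 [188 191 206 233 255 255 170  88  90 173 252 255 176  74  67 111 172 153
  102 114 121 117 127  72  88 185 207]
 [205 202 196 193 201 154 145 168 224 222 189 223 218 173 174 171 165 125
  103 114 116 118  97  61 149 204 203]
 [182 216 225 208 191 150 227 255 255 226 134 154 176 180 187 171 164 181
  138 111 116 124  84  99 187 210 204]
 [ 91 149 166 144 131 229 255 255 255 210 136 148 145 153 160 157 210 255
  235 143 112 109  57 113 193 207 200]
 [  8  12   8  35  79 255 255 255 252 190 136 151 152 161 159 155 233 255
  255 219 122  93  48 139 205 213 214]
 [ 30  29  26  43  89 250 255 255 251 197 133 136 153 154 161 156 194 236
  249 216 150  77  88 178 207 206 209]
 [ 34  35  16  84 106 183 253 255 255 252 209 135 147 158 162 156 164 159
  156 155 121  55 143 202 199 197 196]
 [ 34  32  49 104 119 112 183 246 255 255 255 248 211 143 159 159 170 163
  175 127  58  44 139 225 223 200 199]
 [ 35  21  99 133 125 103 116 145 218 252 255 255 255 255 254 212 170 164
  143  94  47  37  77 155 159 144 168]
 [ 31  34 108 134 113 119 126  85  77 141 186 226 255 255 254 214 159 127
   86  54  56  25   8   5   5  22  74]
 [ 29  86 124 120 122 125 119  65   3  50  75  87 111 102 109 112  93  61
   58  58  48  22  19  22  13  17  16]
 [ 37 105 134 120 123 127 104  31   0   5   0   0   0  27  72  90  95  99
   90  68  35  23  18  25  19  17  22]
 [ 60 105 122 122 122 115  72   7   3  17  16   0  13  78 124 128 129 129
  113  58  26  21  13  20  19  28  20]
 [ 82 123 119 115 126  98  26   0  11  15   8   8  26  99 130 123 121 126
   91  34  30  24  29  17  18  21  17]]
```

View pics/nuts2.png

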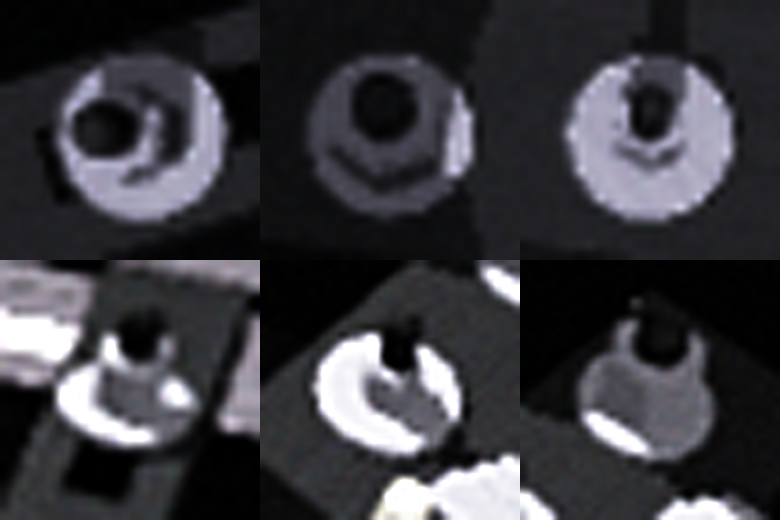

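```bash
cat > fit.py <<'E'
from h import *
from scipy.optimize import least_squares
def tri(t,s,ut,us):
    f=lambda X:np.r_[proj(t,X)-ut,proj(s,X)-us]
    r=least_squares(f,ray(t,*ut,.05));return r.x,r.fun
E
python3 - <<'E'
from fit import *
t=ctrl.camera("top");s=ctrl.camera("scene")
for n,p in(("t",t),("s",s)):
    i=p["image"]
    pts=[(403,205),(437,202),(471,198)] if n=="t" else [(299,301),(276,331),(249,362)]
    cv2.imwrite(f"pics/sq_{n}.png",np.hstack([crop(p,u,v,14,260) for u,v in pts]))
# yaw from edges of strap/stage
e=cv2.cvtColor(t["image"],cv2.COLOR_BGR2GRAY)
lsd=cv2.createLineSegmentDetector()
L=lsd.detect(e)[0][:,0]
def lines(x0,y0,x1,y1,z,minl):
    for l in L:
        if x0<min(l[0],l[2]) and max(l[0],l[2])<x1 and y0<min(l[1],l[3]) and max(l[1],l[3])<y1 and np.hypot(l[2]-l[0],l[3]-l[1])>minl:
            a=ray(t,l[0],l[1],z);b=ray(t,l[2],l[3],z);d=b-a
            print(np.round(l,1),"len",round(np.hypot(*d[:2])*1000),"ang",round(np.degrees(np.arctan2(d[1],d[0]))%90,2))
print("clamp");lines(30,200,170,340,.04,20)
print("holder");lines(365,175,490,240,.01,15)
print("kit");lines(260,100,350,180,.02,15)
E
```

```text
clamp
[ 87.4 312.1  69.3 252.8] len 113 ang 17.38
[ 72.4 317.1  54.6 258.1] len 113 ang 17.29
[ 74.1 325.9 121.6 309.9] len 90 ang 17.93
[ 74.6 250.9  92.9 311.6] len 116 ang 17.17
[153.2 212.5 119.3 217.7] len 62 ang 8.06
[ 59.8 255.9  78.  316.5] len 116 ang 17.14
[ 48.9 258.6  66.7 317.8] len 113 ang 17.19
[119.3 226.2 155.5 221.7] len 66 ang 6.53
[ 69.5 217.4  39.5 227.1] len 57 ang 17.61
[102.7 247.   91.4 209.9] len 71 ang 17.15
[121.6 309.  109.2 268.2] len 78 ang 17.23
[ 37.9 228.7  46.9 258.1] len 57 ang 17.49
[ 98.6 307.8  73.1 219. ] len 169 ang 16.38
[164.5 298.9 159.6 269.5] len 54 ang 9.56
[105.5 312.8  73.1 323.1] len 61 ang 17.02
[ 76.5 212.5  93.9 270.8] len 112 ang 16.9
[ 76.3 249.2  67.5 219.6] len 57 ang 16.94
[114.4 265.6 142.6 256.5] len 54 ang 17.22
[154.1 231.  104.1 247.4] len 95 ang 17.71
[ 94.6 272.7 103.5 301.8] len 55 ang 17.28
[ 88.1 220.1  92.8 243.2] len 43 ang 11.89
[103.1 272.8 111.  299.6] len 51 ang 16.86
[162.3 252.1 155.6 230.6] len 41 ang 17.47
[ 69.8 219.2  78.2 246.8] len 53 ang 17.28
holder
[479.4 217.  475.1 184.3] len 63 ang 6.12
[399.4 219.4 410.4 209.1] len 29 ang 42.37
[458.8 209.4 473.2 202. ] len 31 ang 26.41
[381.7 230.4 478.1 219. ] len 184 ang 6.12
[474.5 182.6 375.7 194.1] len 189 ang 6.13
[376.3 195.5 380.6 229.4] len 65 ang 6.3
kit
[341.9 118.9 319.3 119.6] len 43 ang 1.29
[316.7 116.7 274.2 113.9] len 80 ang 85.66
[337.3 166.8 342.3 120.5] len 89 ang 83.11
[320.6 133.4 338.2 133.6] len 33 ang 88.84
[288.3 160.4 334.5 166.9] len 88 ang 81.27
[274.1 113.3 268.5 155.8] len 82 ang 82.09
```

```bash
python3 -c "
import cv2,numpy as np
cv2.imwrite('pics/sq.png',np.vstack([cv2.imread('pics/sq_t.png'),cv2.imread('pics/sq_s.png')]))"
```

```text
(no output)
```

View pics/sq.png

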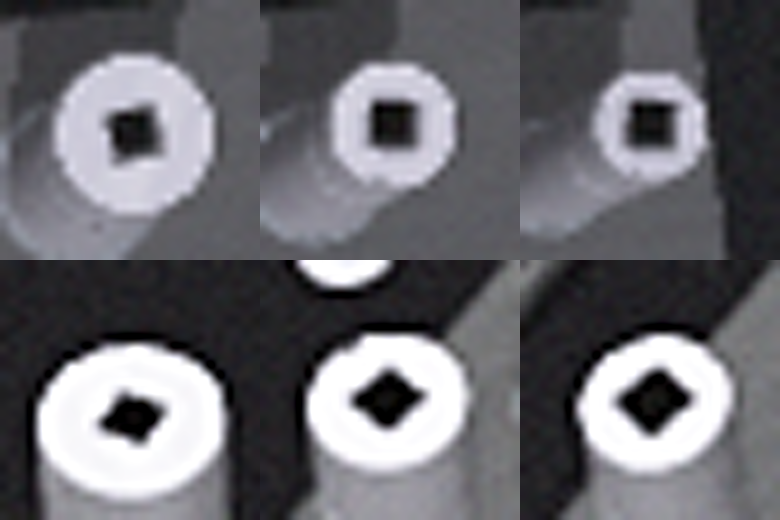

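```bash
python3 - <<'E'
from fit import *
t=ctrl.camera("top");s=ctrl.camera("scene")
# socket tops: ellipse centre by threshold bright near
for nm,d,pt,ps in(("L",.031,(403,205),(299,301)),("M",.025,(437,202),(276,331)),("S",.022,(471,198),(249,362))):
    c=[]
    for k,(p,q) in enumerate(((t,pt),(s,ps))):
        N=560;R=14;g=cv2.cvtColor(crop(p,*q,R,N),cv2.COLOR_BGR2GRAY)
        # rotated square: dark region inside
        th=(g<(120 if k==0 else 150)).astype(np.uint8)
        n,lab,st,ce=cv2.connectedComponentsWithStats(th)
        # component nearest centre
        j=min(range(1,n),key=lambda j:np.hypot(*(ce[j]-N/2)) if st[j,4]>800 and st[j,4]<40000 else 1e9)
        cnt=cv2.findContours((lab==j).astype(np.uint8),cv2.RETR_EXTERNAL,cv2.CHAIN_APPROX_NONE)[0][0][:,0].astype(float)
        uv=cnt/N*2*R+np.array(q)-R-0.5*0
        uv=uv-0.5+0.5*2*R/N
        W=np.array([ray(p,u,v,.087)[:2] for u,v in uv])
        # min-area rect yaw
        r=cv2.minAreaRect((W*1e4).astype(np.float32))
        cm=ce[j]/N*2*R+np.array(q)-R-.5
        m=cv2.moments((W*1e4).astype(np.float32).reshape(-1,1,2))
        Wc=np.array([m['m10'],m['m01']])/m['m00']
        Z=(W*1e4-Wc);a4=np.angle(np.sum((Z[:,0]+1j*Z[:,1])**4*np.abs(Z[:,0]+1j*Z[:,1])**2))/4
        print(nm,"ts"[k],"px",np.round(cm,2),"ctr",np.round(np.array(Wc)/10,1),"rect",np.round(r[1],0),round(r[2],1),"yaw4(mod90)",round(np.degrees(a4)-45,1))
        c.append(cm)
    X,f=tri(t,s,*c);print(nm,np.round(X*1000,1),np.round(f,2))
E
```

```text
L t px [402.94 204.85] ctr [ 546.7 -201. ] rect [95. 96.] 12.8 yaw4(mod90) -77.0
L s px [298.75 303.51] ctr [ 545.3 -198.7] rect [90. 94.] 9.6 yaw4(mod90) -77.9
L [ 546.6 -200.4   89.8] [-0.09 -0.1  -0.12  0.  ]
M t px [436.83 200.9 ] ctr [ 553.1 -260.8] rect [93. 95.] 88.2 yaw4(mod90) -3.8
M s px [275.22 331.49] ctr [ 551.6 -258.6] rect [92. 94.] 88.8 yaw4(mod90) -2.4
M [ 552.9 -260.    89.8] [-0.09 -0.09 -0.1   0.  ]
S t px [470.58 196.93] ctr [ 559.5 -320.5] rect [97. 97.] 84.0 yaw4(mod90) -5.2
S s px [248.93 362.68] ctr [ 557.9 -318.4] rect [92. 92.] 86.0 yaw4(mod90) -4.6
S [ 559.2 -319.5   89.9] [-0.06 -0.06 -0.07  0.  ]
```

```bash
python3 - <<'E'
from fit import *
t=ctrl.camera("top");s=ctrl.camera("scene")
kit_yaw=82.  # mod 90
# initial washer centre guesses (top px)
K={"clamp":((125.4,251.75),.034,17.2,(418,165)),"kitL":((289.2,147.),None,None,(427,283)),"kitR":((321.7,150.6),None,None,(405,303))}
rows=[]
def draw(p,X0,yaw,af,h,ctr,R=16,N=300):
    im=crop(p,*ctr,R,N);f=lambda X:tuple(np.round((proj(p,X)-np.array(ctr)+R+.5)*N/(2*R)).astype(int))
    a=np.radians(yaw+30+60*np.arange(6));r=af/np.sqrt(3)
    for z in(0,h):
        pts=np.array([f(X0+np.array([r*np.cos(b),r*np.sin(b),z])) for b in a]);cv2.polylines(im,[pts],True,(0,0,255) if z else (0,200,0),1)
    b=np.linspace(0,6.28,60);cv2.polylines(im,[np.array([f(X0+np.array([.017*np.cos(q),.017*np.sin(q),0])) for q in b])],True,(255,120,0),1)
    cv2.circle(im,f(X0+np.array([0,0,.028])),3,(0,255,255),1)
    return im
for p,c,k in((t,(125,251),0),(s,(418,165),1)):
    X0=ray(t,125.4-.5,251.75-.5,.034) if k==0 else ray(s,418.6,165.6,.034)
    print(X0)
    rows.append(np.hstack([draw(p,X0,17.2,af,h,c) for af,h in((.013,.012),(.017,.015),(.022,.019))]))
cv2.imwrite("pics/model.png",np.vstack(rows)[:,:])
E
```

```text
[0.47312497 0.30351896 0.034     ]
[0.47501621 0.30999973 0.034     ]
```

View pics/model.png

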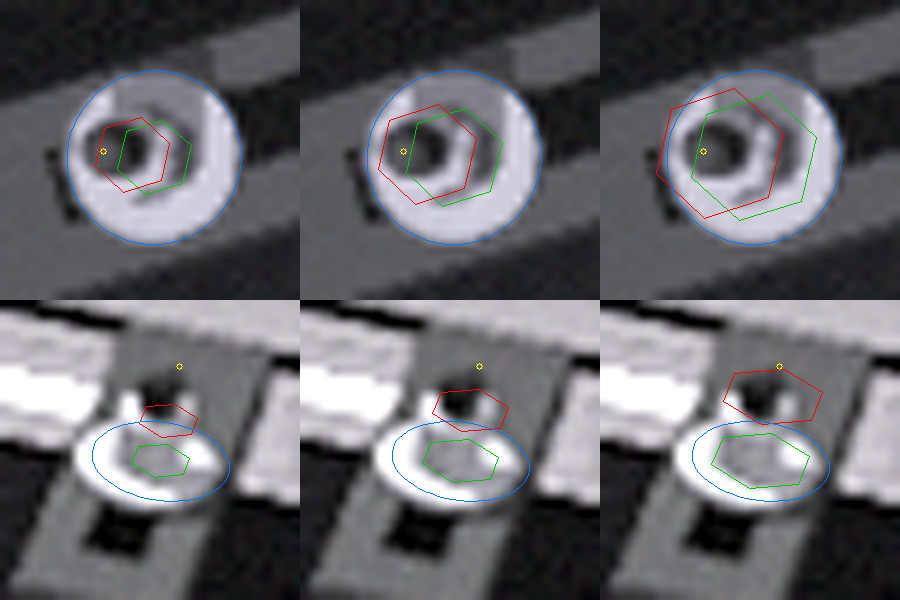

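Candidates: the grey plate with sockets at top px (428,207) is the holder. The blue one at (428,368) is the look-alike and has bare posts. The clamp nut at top (125,251) matches the 17 mm model outline: the 13 mm outline is too small and the 22 mm too large. So I take the medium socket, at top (437,201), the middle of the three.

```bash
python3 - <<'E'
from fit import *
t=ctrl.camera("top");s=ctrl.camera("scene")
print(ray(s,417.,165.6,.034), ray(t,124.9,251.25,.034), tri(t,s,(124.9,251.25),(417,165.6)))
cv2.imwrite("pics/medc.png",cv2.resize(crop(t,437,205,35,350),(500,500)))
for b in ctrl.boxes_of(t,"oil_bottle")[:1]+ctrl.boxes_of(s,"oil_bottle")[:1]:print(b["bbox"])
print(ray(s,395,388,0))
E
```

```text
[0.47210938 0.30761579 0.034     ] [0.47312497 0.30351896 0.034     ] (array([0.47341807, 0.3026939 , 0.03719887]), array([-0.154079  , -0.23742559, -0.35637084,  0.03010956]))
[370.2, 97.1, 33.1, 42.1]
[377.2, 316.6, 40.3, 77.6]
[ 0.720004   -0.17978067  0.        ]
```

View pics/medc.png

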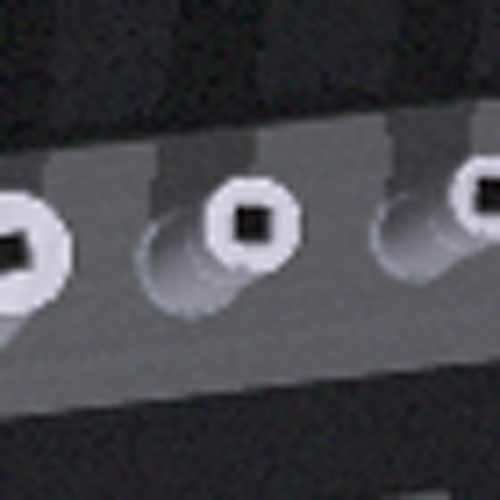

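```bash
python3 -m jog '[[1,0.11,-0.32,0,0,0,-0.013],[1,0.22,-0.64,0,0,0,-0.027],[1,0.33,-0.95,0,0,0,-0.04]]' 30; python3 -m jog '[[1,0.11,-0.32,0,0,0,-0.013],[1,0.22,-0.64,0,0,0,-0.027],[1,0.33,-0.95,0,0,0,-0.04]]'
```

```text
time_s: 1.7
tool_pos: [0.2869, 0.475, 0.2312]
tcp_rot: [[-0.855, 0.519, -0.0], [0.519, 0.855, -0.0], [-0.0, -0.0, -1.0]]
wrist_force: [0.2, 0.1, 0.6]
grip_width: 0.0855
time_s: 2.0
tool_pos: [0.3199, 0.3798, 0.2314]
tcp_rot: [[-0.783, 0.622, 0.0], [0.622, 0.783, 0.0], [0.0, 0.0, -1.0]]
wrist_force: [1.3, -0.0, -0.7]
grip_width: 0.0853
```

The crop shows the middle socket, with its drive hole at crop (253,223), sitting squarely in the grey holder. Carrying on towards it.

```bash
R='x'; python3 -m jog '[[1,0.11,-0.32,0,0,0,-0.013],[1,0.22,-0.64,0,0,0,-0.027],[1,0.33,-0.95,0,0,0,-0.04]]'; python3 -m jog '[[1,0.11,-0.32,0,0,0,-0.013],[1,0.22,-0.64,0,0,0,-0.027],[1,0.33,-0.95,0,0,0,-0.04]]'; python3 -m jog '[[1,0.11,-0.32,0,0,0,-0.013],[1,0.22,-0.64,0,0,0,-0.027],[1,0.33,-0.95,0,0,0,-0.04]]'; python3 -m jog '[[1,0.11,-0.32,0,0,0,-0.013],[1,0.22,-0.64,0,0,0,-0.027],[1,0.33,-0.95,0,0,0,-0.04]]';python3 -m jog '[[1,0.11,-0.32,0,0,0,-0.013],[1,0.22,-0.64,0,0,0,-0.027],[1,0.33,-0.95,0,0,0,-0.04]]'; python3 -m jog '[[1,0.11,-0.32,0,0,0,-0.013],[1,0.22,-0.64,0,0,0,-0.027],[1,0.33,-0.95,0,0,0,-0.04],[1,0.33,-0.95,0,0,0,-0.04]]'
```

```text
time_s: 2.3
tool_pos: [0.3529, 0.2849, 0.2315]
tcp_rot: [[-0.699, 0.715, 0.0], [0.715, 0.699, 0.0], [0.0, 0.0, -1.0]]
wrist_force: [-0.0, 0.4, 0.2]
grip_width: 0.0855
time_s: 2.6
tool_pos: [0.3859, 0.1899, 0.2315]
tcp_rot: [[-0.604, 0.797, 0.0], [0.797, 0.604, 0.0], [0.0, 0.0, -1.0]]
wrist_force: [0.5, -0.5, 0.3]
grip_width: 0.0854
time_s: 2.9
tool_pos: [0.4189, 0.0949, 0.2315]
tcp_rot: [[-0.499, 0.866, 0.001], [0.866, 0.499, 0.0], [0.0, 0.001, -1.0]]
wrist_force: [0.6, 0.9, 0.0]
grip_width: 0.0856
time_s: 3.2
tool_pos: [0.4519, -0.0002, 0.2315]
tcp_rot: [[-0.387, 0.922, 0.001], [0.922, 0.387, 0.0], [-0.0, 0.001, -1.0]]
wrist_force: [0.3, 1.1, -0.0]
grip_width: 0.0856
time_s: 3.5
tool_pos: [0.4849, -0.0952, 0.2315]
tcp_rot: [[-0.268, 0.963, 0.0], [0.963, 0.268, 0.0], [-0.0, 0.0, -1.0]]
wrist_force: [-0.0, 0.8, 0.1]
grip_width: 0.0857
time_s: 3.9
tool_pos: [0.5178, -0.1928, 0.2313]
tcp_rot: [[-0.142, 0.99, 0.0], [0.99, 0.142, -0.002], [-0.002, -0.0, -1.0]]
wrist_force: [-0.9, 0.6, -0.1]
grip_width: 0.0856
```

```bash
python3 -m jog '[[1,0.17,-0.35,-0.1,0,0,-0.006],[1,0.34,-0.71,-0.3,0,0,-0.012],[1,0.34,-0.71,-0.6,0,0,-0.012],[1,0.34,-0.71,-0.9,0,0,-0.012],[1,0.34,-0.71,-0.9,0,0,-0.012]]'; python3 - <<'E'
from h import *
for n in("scene","top"):
    p=ctrl.camera(n);cv2.imwrite(f"pics/a_{n}.png",p["image"])
E
python3 -c "
import cv2,numpy as np
a=cv2.imread('pics/a_scene.png')[180:460,130:450];b=cv2.imread('pics/a_top.png')[100:380,300:620]
cv2.imwrite('pics/a.png',cv2.resize(np.hstack([a,b]),(800,350)))"
```

```text
time_s: 4.4
tool_pos: [0.5499, -0.2585, 0.1379]
tcp_rot: [[-0.11, 0.994, -0.005], [0.994, 0.11, 0.002], [0.002, -0.005, -1.0]]
wrist_force: [-0.6, 0.1, -0.2]
grip_width: 0.0854
```

View pics/a.png

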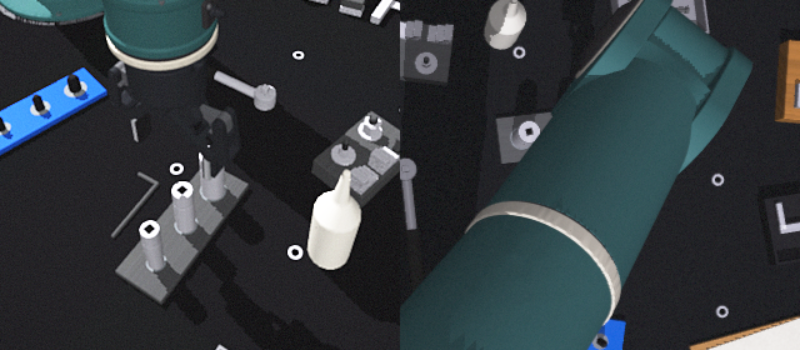

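The scene picture shows the fingers still about 50 mm above socket height, with all three sockets standing. Because of the viewing angle they look as if they are over the large one. I'll check by projecting the TCP.

```bash
python3 - <<'E'
from h import *
p=ctrl.camera("scene");st=ctrl.sense();X=np.array(st["tool_pos"]);R=np.array(st["tcp_rot"])
print(X,proj(p,X),[proj(p,X+sg*.0427*R[:,1]) for sg in(1,-1)])
c=crop(p,290,290,60,600)
for q in [X]+[X+sg*.0427*R[:,1] for sg in(1,-1)]:
    u=(proj(p,q)-[290,290]+60.5)*5;cv2.circle(c,tuple(u.astype(int)),4,(0,0,255),-1)
cv2.imwrite("pics/b.png",c)
E
```

```text
[ 0.5521759  -0.25978632  0.14281374] [272.30921608 309.17207761] [array([298.0650066 , 323.13765857]), array([247.84417927, 295.90638297])]
```

View pics/b.png

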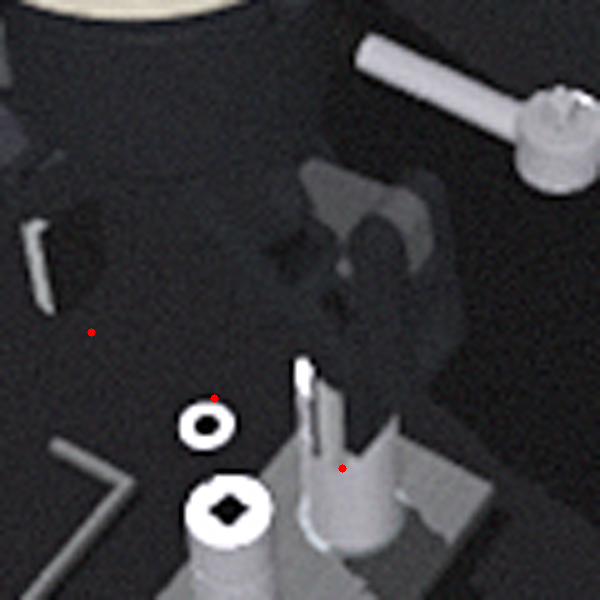

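```bash
python3 -m jog '[[1,0,0,-0.25,0,0,0],[1,0,0,-0.5,0,0,0],[1,0,0,-0.75,0,0,0],[1,0,0,-0.91,0,0,0],[1,0,0,-0.91,0,0,0]]'; python3 -m jog '[[-1,0,0,0,0,0,0],[-1,0,0,0,0,0,0],[-1,0,0,0,0,0,0],[-1,0,0,0,0,0,0],[-1,0,0,0,0,0,0],[-1,0,0,0,0,0,0],[-1,0,0,0,0,0,0],[-1,0,0,0,0,0,0],[-1,0,0,0,0,0,0],[-1,0,0,0,0,0,0]]' 30
```

```text
time_s: 5.05
tool_pos: [0.5514, -0.2594, 0.0498]
tcp_rot: [[-0.11, 0.994, -0.001], [0.994, 0.11, 0.0], [0.001, -0.001, -1.0]]
wrist_force: [-0.1, 0.3, 0.8]
grip_width: 0.0853
time_s: 6.05
tool_pos: [0.552, -0.2599, 0.0508]
tcp_rot: [[-0.11, 0.994, 0.001], [0.994, 0.11, -0.0], [-0.0, 0.001, -1.0]]
wrist_force: [0.1, 0.3, 7.1]
grip_width: 0.0245
```

```bash
python3 - <<'E'
from h import *
p=ctrl.camera("scene")
cv2.imwrite("pics/c.png",crop(p,280,320,60,600))
print(ctrl.sense()["wrist_force"],ctrl.sense()["torque"])
E
```

```text
[-0.29157243  0.52101615  6.66124883] [0.18153558 0.05619578 0.03549267]
```

View pics/c.png

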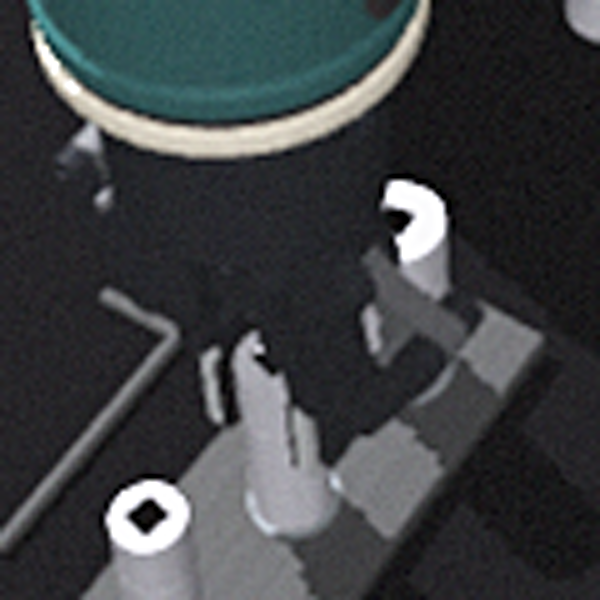

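The middle socket is held between the pads at crop (270,420) and its neighbours stand clear. Lifting.

```bash
python3 -m jog '[[-1,0,0,0,0,0,0],[-1,0,0,0.1,0,0,0],[-1,0,0,0.2,0,0,0],[-1,0,0,0.4,0,0,0],[-1,0,0,0.6,0,0,0],[-1,0,0,0.8,0,0,0],[-1,0,0,1.0,0,0,0],[-1,0,0,1.0,0,0,0],[-1,0,0,1.0,0,0,0]]' 60;  python3 - <<'E'
from h import *
p=ctrl.camera("scene")
print(p["time"] if "time" in p else "", ctrl.sense()["tool_pos"],ctrl.sense()["wrist_force"],ctrl.sense()["torque"])
cv2.imwrite("pics/d.png",crop(p,280,300,70,600))
E
```

```text
time_s: 7.0
tool_pos: [0.5516, -0.2596, 0.1506]
tcp_rot: [[-0.11, 0.994, 0.001], [0.994, 0.11, -0.0], [-0.0, 0.001, -1.0]]
wrist_force: [-0.4, 0.1, -2.4]
grip_width: 0.0239
 [ 0.55131114 -0.259521    0.14991375] [-0.14973747  1.01716737 -1.77933736] [ 0.00176946 -0.01390765  0.01089861]
```

View pics/d.png

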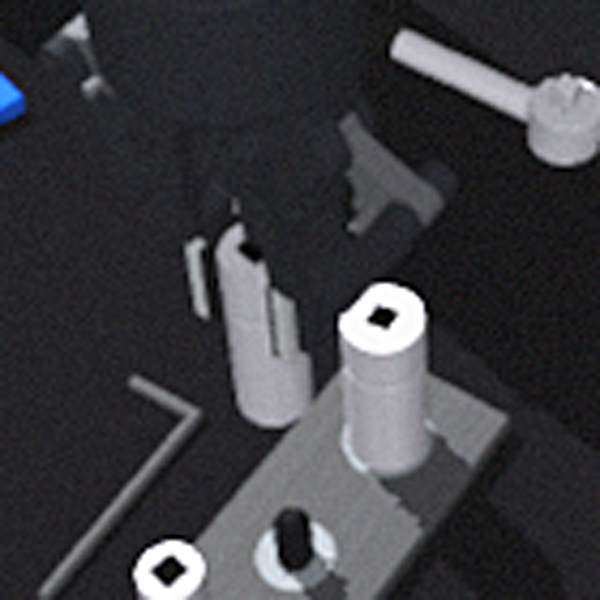

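```bash
python3 -m jog '[[-1,-0.04,0.25,0,0,0,0.005],[-1,-0.08,0.6,0,0,0,0.01],[-1,-0.13,0.94,0,0,0,0.018]]'; python3 -m jog '[[-1,-0.04,0.32,0,0,0,0.006],[-1,-0.09,0.63,0,0,0,0.012],[-1,-0.13,0.94,0,0,0,0.018]]'; python3 -m jog '[[-1,-0.04,0.32,0,0,0,0.006],[-1,-0.09,0.63,0,0,0,0.012],[-1,-0.13,0.94,0,0,0,0.018]]'; python3 -m jog '[[-1,-0.04,0.32,0,0,0,0.006],[-1,-0.09,0.63,0,0,0,0.012],[-1,-0.13,0.94,0,0,0,0.018]]'; python3 -m jog '[[-1,-0.04,0.32,0,0,0,0.006],[-1,-0.09,0.63,0,0,0,0.012],[-1,-0.13,0.94,0,0,0,0.018]]'; python3 -m jog '[[-1,-0.04,0.32,0,0,0,0.006],[-1,-0.09,0.63,0,0,0,0.012],[-1,-0.14,0.95,0,0,0,0.018],[-1,-0.14,0.95,0,0,0,0.018],[-1,-0.14,0.95,0,0,0,0.018]]'; python3 -m jog '[[-1,0,0,-0.2,0,0,0],[-1,0,0,-0.4,0,0,0],[-1,0,0,-0.4,0,0,0],[-1,0,0,-0.4,0,0,0]]'; python3 - <<'E'
from h import *
for n in("scene","top"):
    p=ctrl.camera(n);cv2.imwrite(f"pics/e_{n}.png",crop(p,*((418,155) if n=="scene" else (125,251)),30,600))
st=ctrl.sense();print(st["tool_pos"],np.round(st["tcp_rot"],3).tolist(),st["wrist_force"],st["torque"])
E
python3 -c "
import cv2,numpy as np
cv2.imwrite('pics/e.png',cv2.resize(np.hstack([cv2.imread('pics/e_scene.png'),cv2.imread('pics/e_top.png')]),(800,400)))"
```

```text
time_s: 7.35
tool_pos: [0.5378, -0.1647, 0.1492]
tcp_rot: [[-0.166, 0.986, -0.002], [0.986, 0.166, -0.0], [0.0, -0.002, -1.0]]
wrist_force: [1.7, 0.7, -2.6]
grip_width: 0.0236
time_s: 7.65
tool_pos: [0.5247, -0.0705, 0.1494]
tcp_rot: [[-0.222, 0.975, -0.002], [0.975, 0.222, -0.0], [0.0, -0.002, -1.0]]
wrist_force: [0.5, 0.7, -1.7]
grip_width: 0.0238
time_s: 7.95
tool_pos: [0.5117, 0.0234, 0.1495]
tcp_rot: [[-0.277, 0.961, -0.001], [0.961, 0.277, -0.0], [0.0, -0.001, -1.0]]
wrist_force: [0.2, -0.7, -2.4]
grip_width: 0.0236
time_s: 8.25
tool_pos: [0.4987, 0.1173, 0.1495]
tcp_rot: [[-0.331, 0.944, -0.001], [0.944, 0.331, -0.001], [-0.0, -0.002, -1.0]]
wrist_force: [-0.2, -0.4, -1.1]
grip_width: 0.0236
time_s: 8.55
tool_pos: [0.4857, 0.2113, 0.1495]
tcp_rot: [[-0.383, 0.924, -0.001], [0.924, 0.383, -0.001], [-0.0, -0.001, -1.0]]
wrist_force: [0.3, -0.1, -1.2]
grip_width: 0.0237
time_s: 9.05
tool_pos: [0.472, 0.3053, 0.1493]
tcp_rot: [[-0.435, 0.9, -0.001], [0.9, 0.435, -0.001], [-0.001, -0.002, -1.0]]
wrist_force: [-0.4, 0.3, -1.0]
grip_width: 0.0234
time_s: 9.45
tool_pos: [0.4728, 0.3043, 0.1104]
tcp_rot: [[-0.433, 0.901, -0.0], [0.901, 0.433, -0.001], [-0.001, -0.001, -1.0]]
wrist_force: [-0.3, -0.5, -0.8]
grip_width: 0.0238
[0.47316746 0.30497252 0.11117851] [[-0.434, 0.901, 0.001], [0.901, 0.434, 0.0], [0.0, 0.001, -1.0]] [ 0.29258559 -0.622671   -0.82415856] [-0.06413754  0.02811949 -0.04641128]
```

View pics/e_scene.png

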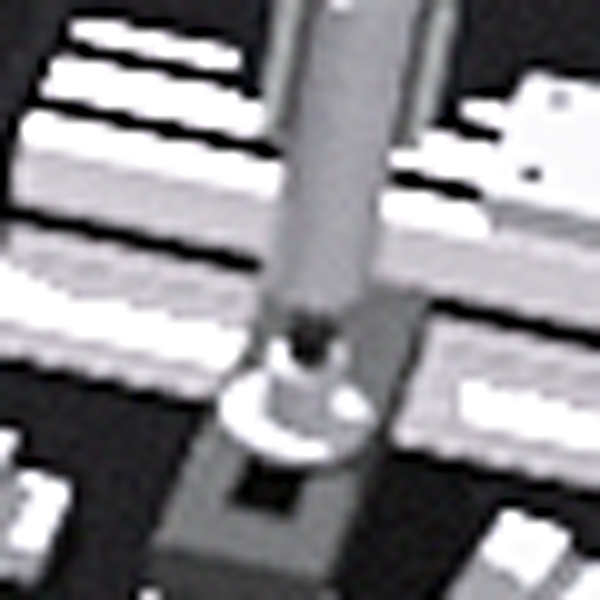

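View pics/e_top.png

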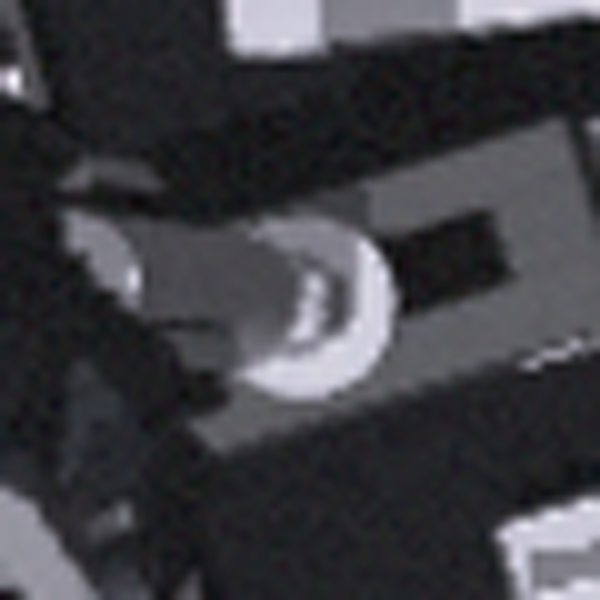

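```bash
cat > ov.py <<'E'
from h import *
import sys
# args: socket offset dx,dy per camera (mm), nut X per camera
def run(out,sock,nut,mo=.0408):
    st=ctrl.sense();X=np.array(st["tool_pos"]);ims=[]
    for n,c,so,nu in(("scene",(418,155),sock[0],nut[0]),("top",(125,251),sock[1],nut[1])):
        p=ctrl.camera(n);R=26;N=600;im=crop(p,*c,R,N);raw=im.copy()
        f=lambda Y:tuple(np.round((proj(p,Y)-np.array(c)+R+.5)*N/(2*R)).astype(int))
        b=np.linspace(0,6.2832,80)
        circ=lambda C,r:np.array([f(C+np.array([r*np.cos(q),r*np.sin(q),0])) for q in b])
        S=X+np.array([so[0],so[1],-mo*1000])/1000
        cv2.polylines(im,[circ(S,.0125)],True,(0,0,255),1)
        cv2.polylines(im,[circ(S+[0,0,.04],.0125)],True,(0,0,255),1)
        W=np.array([nu[0],nu[1],34])/1000
        cv2.polylines(im,[circ(W,.017)],True,(255,120,0),1)
        a=np.radians(17.2+30+60*np.arange(6));r=.017/np.sqrt(3)
        for z in(0,.015):cv2.polylines(im,[np.array([f(W+np.array([r*np.cos(q),r*np.sin(q),z])) for q in a])],True,(0,255,0),1)
        cv2.imwrite(f"pics/{out}_{n}.png",im)
    print(X,st["wrist_force"])
E
python3 - <<'E'
from ov import *
run("f",((0,0),(0,0)),((472.1,307.6),(473.1,303.5)))
E
```

```text
[0.47316746 0.30497252 0.11117851] [ 0.29258559 -0.622671   -0.82415856]
```

View pics/f_scene.png

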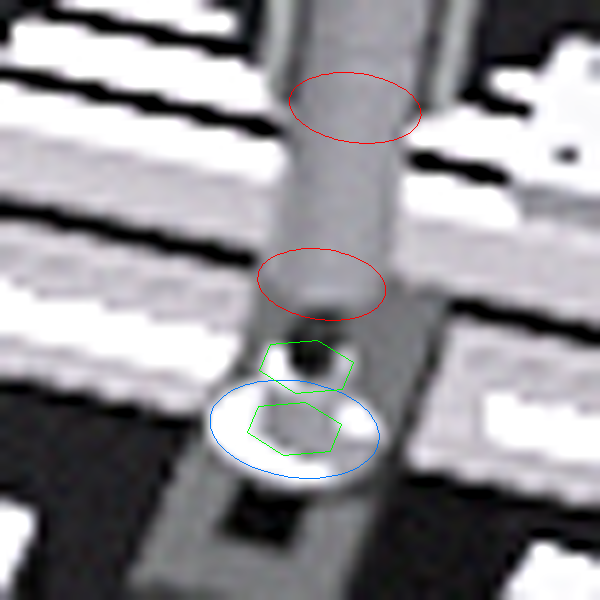

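View pics/f_top.png

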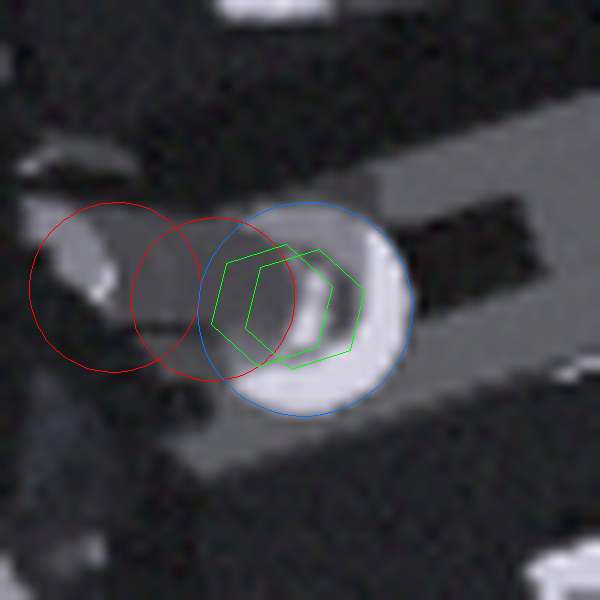

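```bash
python3 - <<'E'
from h import *
a=[ctrl.camera("scene") for _ in range(3)];b=[ctrl.camera("top")]
s=a[-1];t=b[0]
S=cv2.cvtColor(np.mean([x["image"] for x in a],0).astype(np.uint8),cv2.COLOR_BGR2GRAY)
for v in range(136,160,2):print(v,S[v,410:436])
T=cv2.cvtColor(t["image"],cv2.COLOR_BGR2GRAY)
print("top")
for v in range(238,264):print(v,T[v,108:136])
X=np.array(ctrl.sense()["tool_pos"])
M=X-[0,0,.0408]
print(proj(s,M),proj(t,M))
for k in (0,.02):
  print([proj(s,M+np.array([.0125*c,.0125*q,k])).round(1).tolist() for c,q in((0.786,.618),(-.786,-.618))])
  print([proj(t,M+np.array([c*.0125,0,k])).round(1).tolist() for c in(1,-1)])
E
```

```text
136 [255 255 255 255 248 159 106  79 126 140 147 152 159 162 164 161 159 146
  82 122 178 122  28  10 137 255]
138 [ 76 170 203 220 210 184 159 126 130 142 151 156 164 163 162 158 159 112
  72 124 171 203 223 147  23   0]
140 [255 255 180  84   1   0  63 117 139 145 153 159 165 163 161 158 144 222
 255 255 255 255 255 255 255 255]
142 [255 255 255 255 255 255 215 130 138 148 154 164 164 163 159 154 145  66
   0  18 140 203 245 255 255 255]
144 [189 188 199 220 239 228 177 143 135 151 159 164 164 163 158 147 170 254
 255 255 255 180  82   0   0   0]
146 [199 197 199 199 202 185 158 148 147 150 159 165 166 163 157 142 206 255
 255 255 255 255 255 255 255 255]
148 [207 208 204 204 202 178 154 145 143 153 162 168 164 162 155 144 179 198
 191 191 192 207 226 240 248 255]
150 [  5  61  92 118 154 159 151 146 151 161 166 163 164 161 150 149 185 204
 199 198 198 197 200 199 198 199]
152 [166 162 132 102 124 152 148 149 154 163 167 165 162 156 148 152 168 192
 204 203 205 202 200 199 199 199]
154 [186 183 197 175 123 121 133 142 174 179 175 170 182 169 128 113 108 116
 106 100 118 128 142 147
[... 2593 characters left out ...]
]
259 [ 28  25  30  29  33  31  38  29  33  70  92 100 142 181 198 203 205 208
 209 208 191 163 102  96  97  95  96 100]
260 [ 31  32  30  34  35  35  33  31  30  69  95  94  95 103 135 161 175 177
 175 161  94  97  91  92  98  84  65  62]
261 [28 28 26 29 26 31 35 50 39 64 94 93 94 95 93 90 93 93 95 95 92 98 79 64
 61 57 44 39]
262 [34 22 25 25 35 42 48 51 70 92 90 93 93 95 94 88 90 94 94 77 62 61 55 39
 36 39 35 34]
263 [35 25 24 34 45 49 78 93 93 94 94 95 94 91 91 92 74 60 60 48 42 36 34 38
 31 36 29 33]
[419.18376575 153.14593357] [116.83810025 250.68207581]
[[424.7, 153.2], [413.7, 153.1]]
[[116.9, 243.6], [116.8, 257.7]]
[[426.2, 145.7], [415.1, 145.5]]
[[112.7, 243.0], [112.6, 257.4]]
```

```bash
python3 -m jog '[[-1,-0.003,-0.002,-0.05,0,0,0],[-1,-0.003,-0.002,-0.12,0,0,0],[-1,-0.003,-0.002,-0.18,0,0,0],[-1,-0.003,-0.002,-0.18,0,0,0]]'; python3 -m jog '[[-1,0,0,-0.01,0,0,0],[-1,0,0,-0.02,0,0,0],[-1,0,0,-0.03,0,0,0],[-1,0,0,-0.03,0,0,0]]'; python3 -m jog '[[-1,0,0,-0.01,0,0,0],[-1,0,0,-0.02,0,0,0],[-1,0,0,-0.02,0,0,0]]'
```

```text
time_s: 10.25
tool_pos: [0.4718, 0.3047, 0.0911]
tcp_rot: [[-0.434, 0.901, -0.001], [0.901, 0.434, -0.001], [-0.001, -0.002, -1.0]]
wrist_force: [-0.5, -0.4, -1.1]
grip_width: 0.0236
time_s: 10.65
tool_pos: [0.4724, 0.3051, 0.0893]
tcp_rot: [[-0.434, 0.901, 0.0], [0.901, 0.434, 0.0], [-0.0, 0.0, -1.0]]
wrist_force: [1.9, 0.7, -2.3]
grip_width: 0.0237
time_s: 10.95
tool_pos: [0.4725, 0.3052, 0.0877]
tcp_rot: [[-0.434, 0.901, 0.0], [0.901, 0.434, 0.001], [0.0, 0.001, -1.0]]
wrist_force: [-0.5, -0.9, 7.3]
grip_width: 0.0237
```

```bash
python3 - <<'E'
from ov import *
run("g",((0,0),(0.9,-.5)),((472.1,307.6),(473.1,303.5)))
print(ctrl.sense()["torque"])
E
python3 -c "
import cv2,numpy as np
cv2.imwrite('pics/g.png',cv2.resize(np.hstack([cv2.imread('pics/g_scene.png'),cv2.imread('pics/g_top.png')]),(800,400)))"
```

```text
[0.47254153 0.30523884 0.08766982] [-0.45158444 -0.87827992  7.25903489]
[-0.05185612  0.15611692  0.00157465]
```

View pics/g.png

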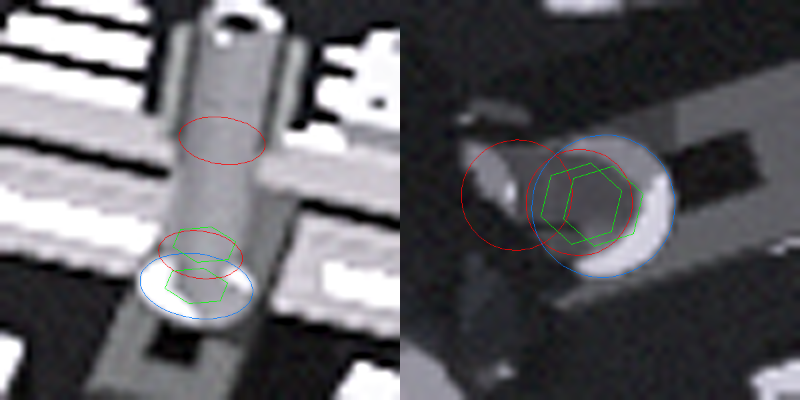

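Light contact (about 9 N), with a moment pointing to the -x side. I'll search with small shifts under this light push.

```bash
python3 -m jog '[[-1,-0.005,0,-0.005,0,0,0],[-1,-0.005,0,-0.005,0,0,0],[-1,-0.005,0,-0.005,0,0,0]]'; python3 -c "
from bench import ctrl;print(ctrl.sense()['torque'])"; python3 -m jog '[[-1,-0.005,0,-0.005,0,0,0],[-1,-0.005,0,-0.005,0,0,0],[-1,-0.005,0,-0.005,0,0,0]]';  python3 -c "
from bench import ctrl;print(ctrl.sense()['torque'])"
```

```text
time_s: 11.35
tool_pos: [0.4724, 0.3053, 0.0875]
tcp_rot: [[-0.434, 0.901, 0.001], [0.901, 0.434, 0.001], [0.0, 0.001, -1.0]]
wrist_force: [-0.2, -0.8, 10.3]
grip_width: 0.0235
[-0.14452499  0.09988176  0.00872647]
time_s: 11.65
tool_pos: [0.4723, 0.3054, 0.0873]
tcp_rot: [[-0.434, 0.901, 0.002], [0.901, 0.434, 0.001], [0.0, 0.002, -1.0]]
wrist_force: [-0.3, -0.6, 11.4]
grip_width: 0.0233
[-0.27406515 -0.09455347  0.03409844]
```

```bash
python3 -m jog '[[-1,0,-0.005,0,0,0,0],[-1,0,-0.01,0,0,0,0],[-1,0,-0.01,0,0,0,0]]'; python3 -c "
from bench import ctrl;print(ctrl.sense()['torque'])"; python3 -m jog '[[-1,0,-0.005,0,0,0,0],[-1,0,-0.01,0,0,0,0],[-1,0,-0.01,0,0,0,0]]';  python3 -c "
from bench import ctrl;print(ctrl.sense()['torque'])"
```

```text
time_s: 11.95
tool_pos: [0.4723, 0.3049, 0.0874]
tcp_rot: [[-0.434, 0.901, 0.002], [0.901, 0.434, 0.002], [0.001, 0.003, -1.0]]
wrist_force: [1.1, 1.9, 12.5]
grip_width: 0.0235
[ 0.45569985 -0.32566981 -0.03598797]
time_s: 12.25
tool_pos: [0.4724, 0.3043, 0.0874]
tcp_rot: [[-0.435, 0.901, 0.003], [0.901, 0.435, 0.002], [0.001, 0.003, -1.0]]
wrist_force: [2.9, 3.8, 8.9]
grip_width: 0.0235
[ 1.09845199 -0.68129194  0.04561309]
```

Lateral push is resisted while the mouth is about 2 mm below the nut top, so the bore is probably caught on the hex corners. I'll centre it again and sweep the yaw under a light push.

```bash
python3 -c "
from bench import ctrl;print(ctrl.sense()['q'])"; python3 -m jog '[[-1,0.004,0.008,0,0,0,0],[-1,0.008,0.015,0,0,0,0],[-1,0.008,0.015,0,0,0,0]]'; python3 -m jog '[[-1,0,0,0,0,0,0.012],[-1,0,0,0,0,0,0.025],[-1,0,0,0,0,0,0.035],[-1,0,0,0,0,0,0.035]]';python3 -c "
from bench import ctrl;print(ctrl.sense()['torque'])"; python3 -m jog '[[-1,0,0,0,0,0,-0.02],[-1,0,0,0,0,0,-0.04],[-1,0,0,0,0,0,-0.055],[-1,0,0,0,0,0,-0.07],[-1,0,0,0,0,0,-0.07]]';python3 -c "
from bench import ctrl;print(ctrl.sense()['torque'])"
```

```text
[-53.4239522   29.36928046  22.2527374  108.86111258 -15.4196409
  44.46790615   3.06064757]
time_s: 12.55
tool_pos: [0.4729, 0.3049, 0.0867]
tcp_rot: [[-0.434, 0.901, 0.002], [0.901, 0.434, 0.001], [0.0, 0.002, -1.0]]
wrist_force: [5.1, 2.1, 0.5]
grip_width: 0.0237
time_s: 12.95
tool_pos: [0.4729, 0.3047, 0.0865]
tcp_rot: [[-0.531, 0.847, 0.002], [0.847, 0.531, 0.001], [-0.0, 0.002, -1.0]]
wrist_force: [4.3, 0.9, -1.2]
grip_width: 0.0236
[ 0.30088846 -1.35678859 -0.01518551]
time_s: 13.45
tool_pos: [0.4731, 0.305, 0.0866]
tcp_rot: [[-0.331, 0.944, 0.002], [0.944, 0.331, 0.001], [0.0, 0.002, -1.0]]
wrist_force: [6.0, 2.4, -1.0]
grip_width: 0.0235
[ 0.63215012 -1.58604811  0.04580511]
```

```bash
python3 -m jog '[[-1,0.007,0.002,0,0,0,0.018],[-1,0.01,0.004,0,0,0,0.035],[-1,0.01,0.004,-0.01,0,0,0.035],[-1,0.01,0.004,-0.02,0,0,0.035],[-1,0.01,0.004,-0.02,0,0,0.035]]';python3 -c "
from bench import ctrl;print(ctrl.sense()['torque'])"
```

```text
time_s: 13.95
tool_pos: [0.4734, 0.305, 0.0843]
tcp_rot: [[-0.433, 0.901, 0.001], [0.901, 0.433, 0.0], [-0.0, 0.001, -1.0]]
wrist_force: [4.4, 2.2, -0.6]
grip_width: 0.0237
[ 0.36582944 -1.21849365  0.02171974]
```

```bash
python3 -m jog '[[-1,0.007,0.003,-0.01,0,0,0],[-1,0.007,0.003,-0.03,0,0,0],[-1,0.007,0.003,-0.05,0,0,0],[-1,0.007,0.003,-0.05,0,0,0]]'; python3 -m jog '[[-1,0,0,-0.02,0,0,0],[-1,0,0,-0.04,0,0,0],[-1,0,0,-0.04,0,0,0]]'; python3 -c "
from bench import ctrl;print(ctrl.sense()['torque'])"
```

```text
time_s: 14.35
tool_pos: [0.4737, 0.3051, 0.0789]
tcp_rot: [[-0.434, 0.901, -0.0], [0.901, 0.434, -0.0], [-0.0, -0.0, -1.0]]
wrist_force: [2.3, 1.6, -3.0]
grip_width: 0.0236
time_s: 14.65
tool_pos: [0.4738, 0.3052, 0.075]
tcp_rot: [[-0.434, 0.901, -0.0], [0.901, 0.434, -0.0], [-0.0, -0.0, -1.0]]
wrist_force: [2.4, 1.2, 0.3]
grip_width: 0.0239
[ 0.04552559 -0.67115231  0.07338848]
```

```bash
python3 -m jog '[[-1,0.004,0.002,-0.01,0,0,0],[-1,0.004,0.002,-0.01,0,0,0]]'; python3 -m jog '[[-1,0,0,-0.01,0,0,0],[-1,0,0,-0.01,0,0,0]]';  python3 -m jog '[[-1,0,0,-0.01,0,0,0],[-1,0,0,-0.01,0,0,0],[-1,0,0,-0.01,0,0,0]]'; python3 -c "
from bench import ctrl;print(ctrl.sense()['torque'])"
```

```text
time_s: 14.85
tool_pos: [0.4741, 0.3054, 0.0748]
tcp_rot: [[-0.434, 0.901, -0.001], [0.901, 0.434, 0.0], [0.0, -0.0, -1.0]]
wrist_force: [-2.7, -1.7, 17.9]
grip_width: 0.0237
time_s: 15.05
tool_pos: [0.4743, 0.3055, 0.0747]
tcp_rot: [[-0.434, 0.901, -0.0], [0.901, 0.434, 0.001], [0.001, 0.0, -1.0]]
wrist_force: [-7.7, -5.0, 34.0]
grip_width: 0.0237
time_s: 15.35
tool_pos: [0.4751, 0.3059, 0.0741]
tcp_rot: [[-0.434, 0.901, 0.001], [0.901, 0.434, 0.002], [0.001, 0.002, -1.0]]
wrist_force: [-5.9, -4.6, 36.6]
grip_width: 0.0238
[-1.02641852  1.3629859   0.05132004]
```

Contact at TCP z 0.0748, exactly where a fully seated mouth (34 mm) should be. I'll ease off the push, then test the yaw play to tell a proper fit from a loose one.

```bash
python3 -m jog '[[-1,-0.004,-0.003,0.01,0,0,0],[-1,-0.004,-0.003,0.018,0,0,0],[-1,-0.004,-0.003,0.018,0,0,0]]'; for i in 1; do python3 -m jog '[[-1,0,0,0,0,0,0.02],[-1,0,0,0,0,0,0.04],[-1,0,0,0,0,0,0.06],[-1,0,0,0,0,0,0.06]]'; python3 -c "
from bench import ctrl;print(ctrl.sense()['torque'])"; python3 -m jog '[[-1,0,0,0,0,0,-0.03],[-1,0,0,0,0,0,-0.06],[-1,0,0,0,0,0,-0.06]]'; python3 -m jog '[[-1,0,0,0,0,0,-0.02],[-1,0,0,0,0,0,-0.04],[-1,0,0,0,0,0,-0.06],[-1,0,0,0,0,0,-0.06]]';python3 -c "
from bench import ctrl;print(ctrl.sense()['torque'])";  done
```

```text
time_s: 15.65
tool_pos: [0.4746, 0.3056, 0.0744]
tcp_rot: [[-0.434, 0.901, 0.002], [0.901, 0.434, 0.001], [0.0, 0.002, -1.0]]
wrist_force: [5.0, 2.4, 4.4]
grip_width: 0.0234
time_s: 16.05
tool_pos: [0.4743, 0.3054, 0.0744]
tcp_rot: [[-0.597, 0.802, 0.001], [0.802, 0.597, 0.001], [0.0, 0.001, -1.0]]
wrist_force: [2.6, -0.9, 7.2]
grip_width: 0.0239
[ 0.19253199 -0.69804427 -0.00834412]
time_s: 16.35
tool_pos: [0.4746, 0.3057, 0.0745]
tcp_rot: [[-0.431, 0.902, 0.002], [0.902, 0.431, 0.001], [-0.0, 0.002, -1.0]]
wrist_force: [5.3, 2.6, 5.4]
grip_width: 0.0234
time_s: 16.75
tool_pos: [0.4746, 0.3055, 0.0744]
tcp_rot: [[-0.256, 0.967, 0.002], [0.967, 0.256, 0.001], [0.0, 0.002, -1.0]]
wrist_force: [5.0, 0.4, 4.4]
grip_width: 0.024
[ 0.2092771  -1.45529788  0.39821725]
```

```bash
python3 -m jog '[[-1,0,0,0,0,0,0.04],[-1,0,0,0,0,0,0.08],[-1,0,0,0,0,0,0.12],[-1,0,0,0,0,0,0.14],[-1,0,0,0,0,0,0.14]]'; python3 -c "
from bench import ctrl;print(ctrl.sense()['torque'])"; python3 -m jog '[[-1,0,0,0,0,0,0.015],[-1,0,0,0,0,0,0.03],[-1,0,0,0,0,0,0.03]]'; python3 -c "
from bench import ctrl;print(ctrl.sense()['torque'])"
```

```text
time_s: 17.25
tool_pos: [0.4743, 0.3053, 0.0744]
tcp_rot: [[-0.646, 0.763, 0.001], [0.763, 0.646, 0.001], [0.0, 0.001, -1.0]]
wrist_force: [2.8, 1.7, 6.7]
grip_width: 0.0236
[ 0.26062405 -0.71941276 -0.02265018]
time_s: 17.55
tool_pos: [0.4745, 0.3056, 0.0745]
tcp_rot: [[-0.715, 0.699, 0.001], [0.699, 0.715, 0.001], [-0.0, 0.002, -1.0]]
wrist_force: [4.9, 2.5, 5.2]
grip_width: 0.0236
[ 0.62181756 -1.2389206  -0.04254205]
```

Yaw: a stop at -11°, but none clearly at +20°, which could be the socket slipping in the grip. I'll measure the lateral play instead: ±0.7 mm means the 17 mm nut, ±2.7 mm the 13 mm nut.

```bash
python3 -m jog '[[-1,0,0,0.01,0,0,-0.03],[-1,0,0,0.02,0,0,-0.06],[-1,0,0,0.02,0,0,-0.08],[-1,0,0,0.02,0,0,-0.08]]'; for k in 1; do python3 -m jog '[[-1,0.01,0,0,0,0,0],[-1,0.01,0,0,0,0,0],[-1,0.01,0,0,0,0,0]]'; python3 -m jog '[[-1,0.01,0,0,0,0,0],[-1,0.01,0,0,0,0,0],[-1,0.01,0,0,0,0,0]]'; python3 -m jog '[[-1,-0.02,0,0,0,0,0],[-1,-0.02,0,0,0,0,0],[-1,-0.02,0,0,0,0,0]]';python3 -m jog '[[-1,-0.01,0,0,0,0,0],[-1,-0.01,0,0,0,0,0],[-1,-0.01,0,0,0,0,0]]'; done
```

```text
time_s: 17.95
tool_pos: [0.4743, 0.3057, 0.076]
tcp_rot: [[-0.515, 0.857, 0.001], [0.857, 0.515, 0.001], [-0.0, 0.001, -1.0]]
wrist_force: [4.7, 2.4, -2.3]
grip_width: 0.0237
time_s: 18.25
tool_pos: [0.4747, 0.3053, 0.0759]
tcp_rot: [[-0.517, 0.856, -0.0], [0.856, 0.517, 0.0], [0.0, -0.0, -1.0]]
wrist_force: [3.7, 4.2, -1.8]
grip_width: 0.0237
time_s: 18.55
tool_pos: [0.4753, 0.3051, 0.0758]
tcp_rot: [[-0.517, 0.856, -0.001], [0.856, 0.517, -0.0], [0.0, -0.001, -1.0]]
wrist_force: [-1.9, 3.6, -1.0]
grip_width: 0.0234
time_s: 18.85
tool_pos: [0.4744, 0.3052, 0.0761]
tcp_rot: [[-0.517, 0.856, 0.002], [0.856, 0.517, 0.0], [-0.001, 0.002, -1.0]]
wrist_force: [5.4, 4.2, -6.4]
grip_width: 0.0235
time_s: 19.15
tool_pos: [0.4741, 0.3053, 0.0763]
tcp_rot: [[-0.517, 0.856, 0.003], [0.856, 0.517, 0.001], [-0.001, 0.003, -1.0]]
wrist_force: [9.3, 5.2, -9.3]
grip_width: 0.0238
```

Play is about ±0.5 mm, so it is the snug 17 mm fit. I'll centre on zero side force and seat again with a light push.

```bash
python3 -m jog '[[-1,0.013,0.004,0,0,0,0],[-1,0.026,0.008,0,0,0,0],[-1,0.026,0.008,0,0,0,0]]'; python3 -m jog '[[-1,0,0,-0.01,0,0,0],[-1,0,0,-0.018,0,0,0],[-1,0,0,-0.018,0,0,0]]'; python3 - <<'E'
from ov import *
print(ctrl.sense()["torque"])
run("k",((0,0),(0.9,-.5)),((472.1,307.6),(473.1,303.5)),.0404)
for n in("scene","top"):
    p=ctrl.camera(n);cv2.imwrite(f"pics/l_{n}.png",crop(p,*((425,140) if n=="scene" else (125,251)),50,400))
cv2.imwrite('pics/l.png',np.hstack([cv2.imread('pics/l_scene.png'),cv2.imread('pics/l_top.png')]))
E
```

```text
time_s: 19.45
tool_pos: [0.4752, 0.3056, 0.0759]
tcp_rot: [[-0.517, 0.856, -0.001], [0.856, 0.517, -0.001], [-0.0, -0.001, -1.0]]
wrist_force: [-0.5, 1.0, -1.0]
grip_width: 0.0234
time_s: 19.75
tool_pos: [0.4753, 0.3058, 0.0745]
tcp_rot: [[-0.517, 0.856, -0.0], [0.856, 0.517, -0.0], [0.0, -0.0, -1.0]]
wrist_force: [-2.6, -1.5, 6.1]
grip_width: 0.0233
[-0.25965056  0.6166621   0.02463448]
[0.47529182 0.30576218 0.0744667 ] [-2.55303008 -1.50808704  6.07499367]
```

View pics/l.png

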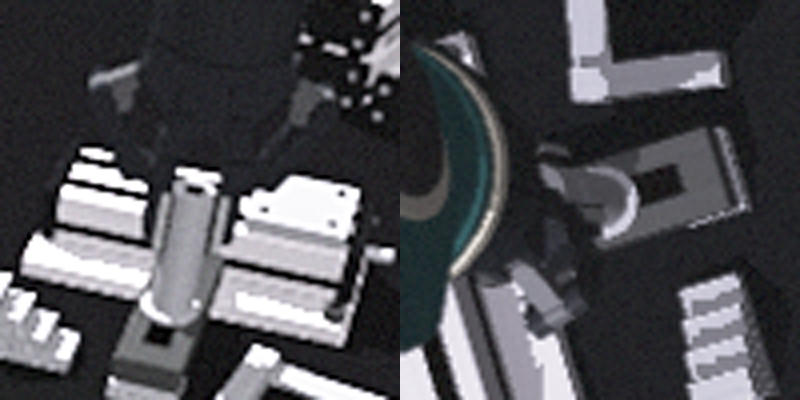

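View pics/k_scene.png

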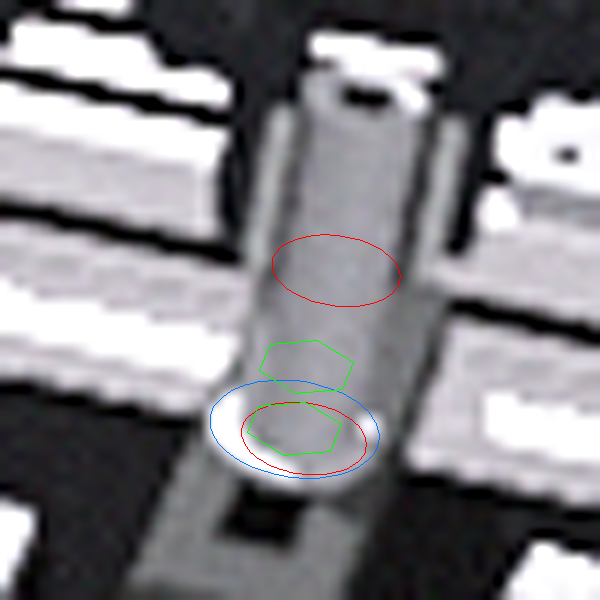

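The socket's rim sits on the washer, centred in it: crop (305,440), with the washer ring visible all round and the body upright. The strap and loose parts are unmoved. Settling once more, checking, then handing in.

```bash
python3 -m jog '[[-1,-0.003,-0.002,0,0,0,0],[-1,-0.003,-0.002,0,0,0,0],[-1,-0.003,-0.002,0,0,0,0],[-1,-0.003,-0.002,0,0,0,0],[-1,-0.003,-0.002,0,0,0,0]]'; python3 - <<'E'
from bench import ctrl
s=ctrl.sense();print(s["tool_pos"],s["wrist_force"],s["grip_width"])
print(ctrl.finish_job())
E
```

```text
time_s: 20.45
tool_pos: [0.4752, 0.3057, 0.0745]
tcp_rot: [[-0.517, 0.856, 0.0], [0.856, 0.517, 0.0], [0.0, 0.0, -1.0]]
wrist_force: [-0.7, 0.1, 6.1]
grip_width: 0.0237
[0.47522584 0.30574316 0.07447712] [-0.70950473  0.0638933   6.11359449] 0.02366709863976389
the job is handed in; nothing more can be done
None
```

I identified the clamp nut as the 17 mm one from the camera images. I lifted the medium socket off its post in the grey holder, and it is now held upright in the gripper and fully seated on that nut. The job was handed in at about 20.5 s; no other socket was moved.

- **Seating:** the socket met the washer with the mouth at about 34 mm, as specified. At hand-in the push was 6 N down with under 1 N sideways and no measurable tilt, and the grip was set to 60 N. The picture just before shows the rim resting on the washer.
- **Fit:** sideways play was only about ±0.5 mm, as expected for the medium socket on a 17 mm nut. The 13 mm nut would have allowed about ±2.7 mm.
- **Yaw check, not clean:** there was a clear stop at −11° but none at +20°, probably because the socket turned slightly in the pads. I relied on the sideways play instead.
- **Camera disagreement:** the two cameras differed by about 2 mm at the clamp, so I found the nut by force, with light contact and small shifts. The highest force I saw was 37 N at the wrist, briefly, while seating. That push slid the socket about 0.4 mm in the grip.
- **Other things on the plate:** the parts near the clamp look unmoved in the last pictures. I did not take a final picture of the whole plate.

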